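# Bring the first setting die to the mouth of its tube

## Robot

A 6-joint arm with a two-finger parallel gripper is mounted at the origin on the work surface. World frame = base frame: x ahead of the robot, y to its left, z up, the work surface at z = 0. Lengths are in m, angles in rad, forces in N, time in s.
With the tool pointing down it reaches from about 0.275 to 0.975 m from the base axis. Payload 8.4 kg.
Tool frame: the origin (TCP) lies on the centre line of the jaws, within the pads' length; the fingertips stand 14 mm ahead of it and the grasp point (between the pads) lies 5 mm behind it; z points along the fingers, y is the direction in which the jaws open and shut (so a half turn about z gives the same grasp; the last joint's range is limited). The gripper opens to 92 mm and grips with 3 to 60 N. Pads are 20 mm wide; open, the fingers measure 128 mm over their backs; the gripper's body (75 mm by 189 mm) begins 69 mm behind the grasp point.
Start: joints at [1.138, 0.353, 1.633, -0, 1.155, -0.002], TCP at [0.261, 0.568, 0.229] pointing down, gripper open.
Joint ranges: [-2.63, 2.63], [-0.92, 2.1], [0.06, 2.66], [-1.3, 4.44], [0, 2.69], [-3.02, 3.02]. Speed limits (rad/s): [2.22, 2.22, 2.79, 3.14, 3.14, 3.14].

## Interface

Orientations are given as [roll, pitch, yaw] about the fixed x, y, z axes, in that order (R = Rz(yaw) Ry(pitch) Rx(roll)).
In Python, from cell import sensors, imaging, workorder gives the robot as it stands.
- The arm moves only by the tool move_arm, never from a script. Its argument "steps" is a list of rows, each a list of 3 entries, a list of its own where there are three numbers: the shift along the world's x, y, z in mm, then the turn, a rotation vector about the world's x, y, z in degrees, then the finger opening in mm, from 0 to 91.9. A call has 1 to 5 rows; each row shifts and turns the pose as measured when the row begins; what a row does not reach is not made up. A row lasts 1/8 s, in which the tool goes at most 62.5 mm and 10.7 degrees, less where a joint would pass 70% of its speed; a pose out of reach is approached as far as the arm can. A call is refused whole if a number of a shift passes 62.5 or a number of a turn 10.7, either way. A call with a gripper value outside its range is refused whole. The fingers move at their own pace and stop on an object; the grip force is fixed at half the most. Time passes only in rows, so rows that do not move let the fingers close. It gives the time, the measured TCP pose, the force and the opening at its end, in the units of the state.
- sensors.state(): the state, without advancing time (a new reading comes with each control period).
- imaging.capture(name): name is "side" or "top" or "wrist"; returns a dict with "image" (480x640x3 uint8, red, green, blue), "fx", "fy", "cx", "cy" (pixels), "extrinsics" (4x4, takes a point from camera to world coordinates). Camera axes: x right, y down, z forward; pixel columns grow to the right and rows downward; lengths in m; the calibration is good to about 2 mm. The wrist camera is an equidistant fisheye: a pixel r from the principal point sees the ray r / f radians off the axis. A picture is of the moment at which its call begins. There is no depth.
- workorder.hand_in(): hands the job in, once; it reports no verdict.
Trained networks look in a picture, given as the dict that the camera call returned (one of the last four; its "shot" number tells which), for a name from the list of things; names that differ only in an ending like _2 or _b are one class to them, and where a whole thing is asked for, a point or a joint stands for the part that bears it (a point fixed in the world has none). Each returns a list of dicts, best first, with "p" (0 to 1); they miss things now and then, are a little off and sometimes report something else, mostly with a low value. They report only what shows in the picture. A call takes as long as a camera call. They do not tell look-alikes from the thing itself.
- imaging.masks_of(label, picture): "region" (480x640 bool, what is visible of it).
- imaging.landmark_of(label, picture): "location" ([x, y, z] in m, in the coordinates of the camera as it stood for that picture, good to about 4 mm: a listed point, or the origin of a listed thing).
The state is a dict: "clock": time; "q": joint angles; "joint_velocities": joint speeds; "effort": joint torques, N m; "tool_pos": TCP position; "ee_rot": TCP orientation; "wrist_force": force on the tool from outside, world axes, zero at the start; "torque": the same for the moment, N m; "gripper_width": opening from 0.0 (shut) to 1.0 (fully open).
Only numpy, scipy, OpenCV 4.12 (cv2) and the standard library are available. Lean on these libraries where they do the work, as an engineer would, in place of code of your own. Each camera call takes 0.05 s, during which the arm holds its last target. There are 200 camera calls.

## Task

Two clear tubes lie on wooden rests; one of them holds two dark steel setting dies at its closed end. Pick that tube up clear of its rest, tip its mouth down slowly until the dies slide and the first one arrives at the in-turned rim, and stop there: never tip it steeper than 45 degrees below level, and do not spill a die. Then lay the tube level on its own rest again as it lay before, mouth the same way and the first die still at the rim, let go, and leave the empty tube where it is.

Things in the scene. Friction and masses are not known exactly. Their poses are not given: they have to be found in the camera images.
- tube_mid (a point): The tube with dies: clear plastic, 34 mm outside and 28 mm inside diameter, 140 mm long, 70 g empty; black closed end 12 mm thick. Point: on its axis, half-way along. x runs from the mouth to the closed end, so the mouth is 70 mm along -x. An in-turned rim at the mouth, 3 mm high, holds a die back at modest tilt. It lies level and loose in the V saddles of its rest, mouth roughly towards the robot.
- die_mid (a point): The first die, nearer the mouth: polished dark steel cylinder, 18 mm diameter, 28 mm long, about 50 g, lying along the tube. Point: its centre. It starts near the tube's middle, a like second die behind it. Both slide at about 10 to 22 degrees mouth-down and stay put when the tube is level. Against the rim, its centre is 52 mm from the tube's middle, towards the mouth.
- rest_mid (a point): That tube's wooden rest, fixed: base 150 x 80 x 8 mm, two V saddles 12 mm thick and about 47 mm tall, 48 mm either side of the middle, leaving 84 mm along the tube for fingers. Point: where the tube's middle belongs, 52 mm above the table. x runs along the rest from the tube's mouth side to its closed-end side.
- tube_b_mid (a point): The empty tube, to be left alone: same size and make, on an identical rest. Point: on its axis, half-way along; x runs from its mouth to its closed end.
Mind the look-alikes: they are no part of the job. Leave any turquoise look-alike of the part that bears rest_mid alone.

How it is judged:
By the outcome, as a careful person would: the job done as asked, in the order asked, and still so for the second after the job is handed in, with the robot touching nothing.
It also fails if it takes over 51 s, if anything falls off the work surface, if the arm or the gripper's body presses on something with over 40 N, if the wrist force passes 120 N, or if a joint passes its speed limit or range.

## Working session

There is one attempt and no reset: what is moved stays moved. The work goes in short steps, Python scripts to look and compute and a tool call to move; the robot and the scene stay as the last step left them, time stands still between calls to the robot, and variables do not carry over. Pictures are saved under pics/ and viewed, about 8 in all and at most 12, crops included, and the job is handed in when it is done.

Besides the shell and the picture viewer there is one more tool, called after "Call:" as name(argument=value, ...), one argument or row to a line, values as JSON. move_arm: Moves the arm, as the interface text tells. Its arguments: {"type":"object","properties":{"steps":{"type":"array","items":{"type":"array"}}},"required":["steps"]}

```bash
ls; mkdir -p pics
cat > h.py <<'E'
import numpy as np, cv2
from cell import sensors, imaging, workorder
def cap(n,f=None):
    c=imaging.capture(n)
    if f: cv2.imwrite('pics/'+f,c['image'][:,:,::-1])
    return c
def lm(l,c,k=4):
    out=[]
    for d in imaging.landmark_of(l,c)[:k]:
        p=np.array(d['location']); E=c['extrinsics']
        w=E[:3,:3]@p+E[:3,3]
        print(l,round(d['p'],2),np.round(w*1000,1),'px',np.round([c['fx']*p[0]/p[2]+c['cx'],c['fy']*p[1]/p[2]+c['cy']]))
E
python3 - <<'E'
from h import *
s=sensors.state(); print({k:np.round(v,3) for k,v in s.items()})
ims=[]
for n in ['side','top']:
    c=cap(n); ims.append(c['image'])
    print(n,c['fx'],np.round(c['extrinsics'],3).tolist())
    for l in ['tube_mid','die_mid','rest_mid']: lm(l,c)
im=np.vstack(ims); 
cv2.imwrite('pics/a.png',cv2.cvtColor(ims[0],4)); cv2.imwrite('pics/b.png',cv2.cvtColor(ims[1],4))
E
```

```text
pics
{'clock': np.float64(0.0), 'q': array([ 1.138,  0.354,  1.634, -0.   ,  1.155, -0.002]), 'joint_velocities': array([ 0.   ,  0.001,  0.001, -0.001,  0.002, -0.001]), 'effort': array([ 0.0000e+00, -5.9383e+01, -3.3423e+01,  7.0000e-02,  2.3000e-02,
       -0.0000e+00]), 'tool_pos': array([0.261, 0.567, 0.228]), 'ee_rot': array([-3.14 , -0.   ,  2.711]), 'wrist_force': array([0.258, 0.029, 0.519]), 'torque': array([ 0.046,  0.047, -0.005]), 'gripper_width': np.float64(0.995)}
side 469.30838927441243 [[0.771, -0.388, 0.505, 0.054], [-0.637, -0.46, 0.619, -0.572], [-0.008, -0.799, -0.602, 0.636], [0.0, 0.0, 0.0, 1.0]]
tube_mid 0.75 [ 489.1 -222.3   50.3] px [382. 325.]
rest_mid 0.74 [ 493.7 -217.4   51.6] px [381. 322.]
rest_mid 0.71 [ 289.4 -244.3   51.9] px [296. 400.]
rest_mid 0.69 [ 714.9 -224.4   55.2] px [465. 268.]
top 444.725196607205 [[0.049, -0.979, 0.2, 0.328], [-0.999, -0.047, 0.012, -0.017], [-0.002, -0.2, -0.98, 0.974], [0.0, 0.0, 0.0, 1.0]]
tube_mid 0.87 [ 497.3 -225.5   53.5] px [425. 252.]
rest_mid 0.89 [ 490.9 -222.3   50.8] px [423. 255.]
rest_mid 0.68 [ 288.5 -241.1   52.1] px [432. 355.]
rest_mid 0.56 [ 712.3 -224.3   49.4] px [424. 156.]
```

View pics/a.png

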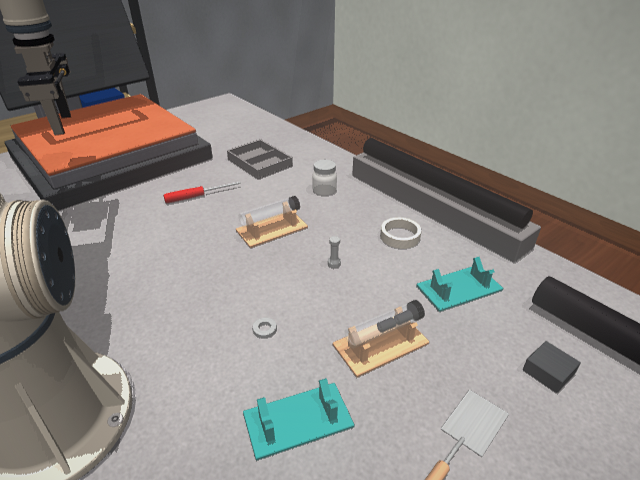

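View pics/b.png

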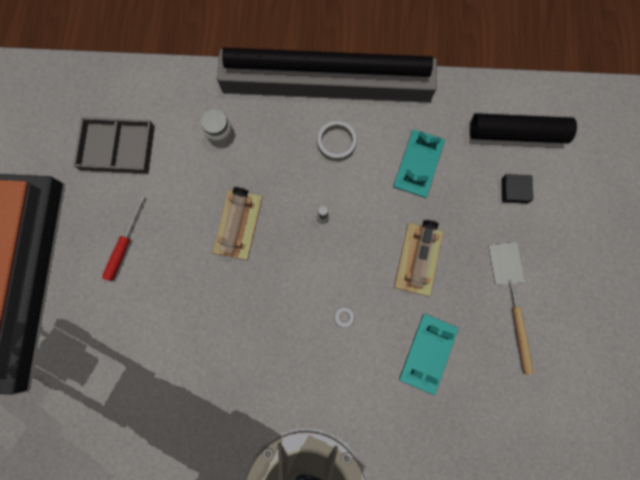

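Two wooden rests bear tubes: side px (382,325), with two dark dies inside, and (270,215), which is empty. The turquoise rests at (298,420) and (460,285) are look-alikes. The tube at (382,325) fits, so I'll confirm it in an enlarged crop and fit its axis.

Run:
```python
from h import *
def ray(c,u,v,z):
    E=c['extrinsics']; d=E[:3,:3]@np.array([(u-c['cx'])/c['fx'],(v-c['cy'])/c['fy'],1]); o=E[:3,3]
    return o+d*(z-o[2])/d[2]
tiles=[]
for n,(x,y) in [('side',(382,330)),('top',(425,255))]:
    c=cap(n)
    for l in ['tube_mid','rest_mid']:
        m=imaging.masks_of(l,c)
        for r in m[:3]:
            ys,xs=np.nonzero(r['region']); 
            mu=np.array([xs.mean(),ys.mean()])
            w,V=np.linalg.eigh(np.cov(np.vstack([xs,ys]))); d=V[:,1]
            z=.052 if l=='tube_mid' else .004
            a=ray(c,*(mu-20*d),z); b=ray(c,*(mu+20*d),z); v=(b-a)*np.sign((b-a)[0])
            print(n,l,round(r['p'],2),len(xs),mu.round(),'mid',(ray(c,*mu,z)*1e3).round(1),'yaw',np.degrees(np.arctan2(v[1],v[0])).round(1))
            if l=='tube_mid':
                t=(np.c_[xs,ys]-mu)@d; e=[ray(c,*(mu+d*q),z) for q in (t.min(),t.max())]; print((np.array(e)*1e3).round(1).tolist())
    for l in ['tube_mid','die_mid']: lm(l,c,2)
    tiles.append(cv2.resize(c['image'][y-60:y+60,x-60:x+60],(400,400),interpolation=2))
cv2.imwrite('pics/c.png',np.hstack(tiles)[:,:,::-1])
```

```text
side tube_mid 0.64 1730 [384. 324.] mid [ 494.  -223.1   52. ] yaw -11.8
[[575.1, -240.0, 52.0], [420.6, -207.8, 52.0]]
side tube_mid 0.2 969 [268. 211.] mid [545.3 185.2  52. ] yaw -8.6
[[624.8, 173.2, 52.0], [472.3, 196.3, 52.0]]
side rest_mid 0.8 5190 [296. 420.] mid [ 287.4 -245.4    4. ] yaw -20.4
side rest_mid 0.68 2355 [459. 286.] mid [ 718.1 -221.3    4. ] yaw -24.0
side rest_mid 0.62 2446 [380. 349.] mid [ 481.7 -231.8    4. ] yaw -20.5
tube_mid 0.63 [ 492.  -224.4   50.2] px [384. 325.]
top tube_mid 0.71 1096 [424. 253.] mid [ 496.5 -223.6   52. ] yaw -11.0
[[570.0, -237.8, 52.0], [425.1, -209.7, 52.0]]
top rest_mid 0.93 1567 [416. 259.] mid [ 490.1 -217.4    4. ] yaw -7.7
top rest_mid 0.92 2143 [419. 163.] mid [ 715.1 -222.3    4. ] yaw -16.8
top rest_mid 0.8 2726 [429. 353.] mid [ 289.8 -245.4    4. ] yaw -18.3
tube_mid 0.79 [ 495.2 -226.6   49.5] px [425. 254.]
```

View pics/c.png

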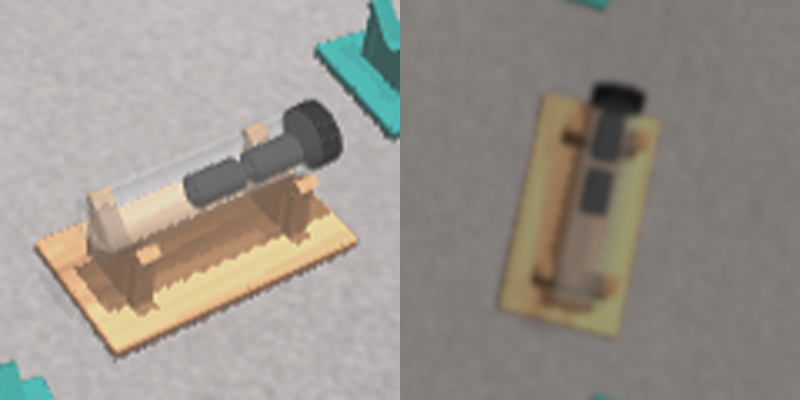

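The crop shows the chosen tube with its mouth at the lower left, two dark dies in the middle and back half, and a black cap at the upper right. Its middle is about (495,-223.5) with yaw -11.3°. Moving over it.

Call:
move_arm(
  steps=[
    [[17,-58,0],[0,0,3],91],
    [[17,-58,0],[0,0,3],91],
    [[17,-58,0],[0,0,3],91],
    [[17,-58,0],[0,0,3],91],
    [[17,-58,0],[0,0,1.4],91],
  ],
)

```text
clock: 1.52
tool_pos: [0.3467, 0.2738, 0.2286]
ee_rot: [3.139, 0.002, 2.959]
wrist_force: [1.4, -0.1, 0.2]
gripper_width: 0.988
```

Call:
move_arm(
  steps=[
    [[17,-58,0],[0,0,0],91],
    [[17,-58,0],[0,0,0],91],
    [[17,-58,0],[0,0,0],91],
    [[17,-58,0],[0,0,0],91],
    [[17,-58,0],[0,0,0],91],
  ],
)

```text
clock: 2.15
tool_pos: [0.4338, -0.0255, 0.2307]
ee_rot: [3.136, 0.008, 2.96]
wrist_force: [0.8, 0.4, -0.6]
gripper_width: 0.988
```

Call:
move_arm(
  steps=[
    [[16,-50,0],[0,0,-0.5],91],
    [[16,-50,0],[0,0,0],91],
    [[14,-50,0],[0,0,0],91],
    [[14,-46,0],[0,0,0],91],
    [[0,0,0],[0,0,0],91],
  ],
)

```text
clock: 2.78
tool_pos: [0.4959, -0.2329, 0.2318]
ee_rot: [3.137, 0.012, 2.946]
wrist_force: [-0.5, 0.3, 0.8]
gripper_width: 0.991
```

Run:
```python
from h import *
c=cap('wrist','w1.png'); print(c['fx'],c['cx'],c['cy'],np.round(c['extrinsics'],3).tolist())
E=c['extrinsics']
for l in ['tube_mid','die_mid','rest_mid']:
    for d in imaging.landmark_of(l,c)[:2]:
        p=np.array(d['location']); print(l,round(d['p'],2),((E[:3,:3]@p+E[:3,3])*1e3).round(1))
s=sensors.state(); print(s['tool_pos'],s['ee_rot'],s['q'])
# tube axis from mask, fisheye, plane z=.052
def ray(u,v,z):
    x,y=(u-c['cx'])/c['fx'],(v-c['cy'])/c['fy']; r=np.hypot(x,y)
    d=E[:3,:3]@np.array([x/r*np.sin(r),y/r*np.sin(r),np.cos(r)]); o=E[:3,3]
    return o+d*(z-o[2])/d[2]
for r in imaging.masks_of('tube_mid',c)[:1]:
    ys,xs=np.nonzero(r['region']); P=np.array([ray(u,v,.055)[:2] for u,v in zip(xs,ys)])
    mu=P.mean(0); w,V=np.linalg.eigh(np.cov(P.T)); d=V[:,1]*np.sign(V[0,1]); t=(P-mu)@d
    print(r['p'],len(xs),'mean',mu*1e3,'yaw',np.degrees(np.arctan2(d[1],d[0])),'midrange',(mu+d*(t.min()+t.max())/2)*1e3,t.max()-t.min())
```

```text
371.64829954431775 316.52006921764104 239.48270432894856 [[0.195, 0.943, 0.268, 0.421], [0.981, -0.189, -0.048, -0.219], [0.005, 0.272, -0.962, 0.388], [0.0, 0.0, 0.0, 1.0]]
tube_mid 0.74 [ 496.  -222.5   52.8]
rest_mid 0.96 [ 288.6 -242.3   51.7]
rest_mid 0.67 [ 713.9 -223.7   54.4]
[ 0.49481722 -0.22899633  0.23172113] [3.13545998 0.01043922 2.94920366] [-0.44158581  0.22152026  1.80750657  0.00953837  1.10397977 -1.82428131]
0.66 5515 mean [ 492.90689433 -223.70960988] yaw -11.540886076230215 midrange [ 496.5614599  -224.45585587] 0.1453085819480401
```

View pics/w1.png

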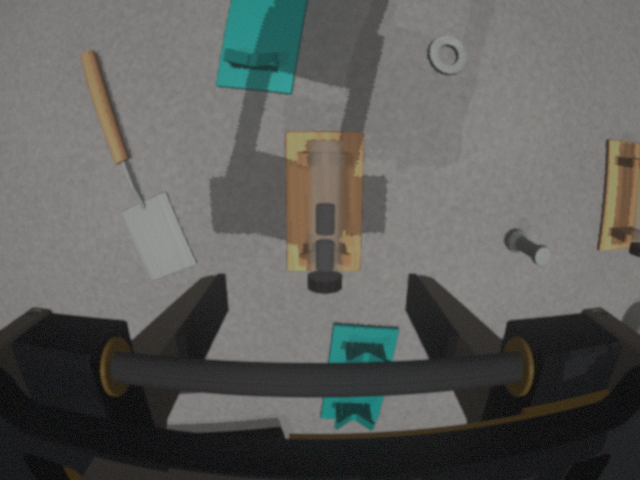

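The wrist picture shows the tube centred between the fingers (axis about column 325, rows 140–290) with both dies inside. Descending.

Call:
move_arm(
  steps=[
    [[1,5,-45],[0,0,-0.4],91],
    [[0,0,-45],[0,0,0],91],
    [[0,0,-40],[0,0,0],91],
    [[0,0,-25],[0,0,0],91],
    [[0,0,0],[0,0,0],91],
  ],
)

```text
clock: 3.65
tool_pos: [0.4964, -0.2179, 0.0756]
ee_rot: [3.136, 0.015, 2.95]
wrist_force: [0.5, 0.3, -0.4]
gripper_width: 0.99
```

Call:
move_arm(
  steps=[
    [[0,-6,-12],[0.2,0.8,0],91],
    [[0,0,-16],[0,0,0],91],
    [[0,0,0],[0,0,0],91],
  ],
)

```text
clock: 4.03
tool_pos: [0.4981, -0.2241, 0.0485]
ee_rot: [3.136, 0.004, 2.951]
wrist_force: [-0.2, -0.9, 0.3]
gripper_width: 0.99
```

Call:
move_arm(
  steps=[
    [[-1,0,-1],[0,0,0],60],
    [[0,0,0],[0,0,0],45],
    [[0,0,0],[0,0,0],38],
    [[0,0,0],[0,0,0],33],
    [[0,0,0],[0,0,0],28],
  ],
)

```text
clock: 4.65
tool_pos: [0.4978, -0.2246, 0.0487]
ee_rot: [3.137, 0.006, 2.951]
wrist_force: [0.2, -0.6, 0.2]
gripper_width: 0.472
```

Call:
move_arm(
  steps=[
    [[0,0,0],[0,0,0],25],
    [[0,0,0],[0,0,0],25],
    [[0,0,0],[0,0,0],25],
  ],
)

```text
clock: 5.03
tool_pos: [0.4979, -0.2243, 0.0488]
ee_rot: [3.136, 0.006, 2.951]
wrist_force: [0.3, -0.2, 0.0]
gripper_width: 0.364
```

Gripped at 33.5 mm. The reference pose is (497.9,-224.3,48.8). Lifting.

Call:
move_arm(
  steps=[
    [[0,0,6],[0,0,0],25],
    [[0,0,10],[0,0,0],25],
    [[0,0,20],[0,0,0],25],
    [[0,0,20],[0,0,0],25],
    [[0,0,20],[0,0,0],25],
  ],
)

```text
clock: 5.65
tool_pos: [0.4962, -0.2238, 0.1273]
ee_rot: [3.136, 0.002, 2.951]
wrist_force: [0.4, -0.5, -1.9]
gripper_width: 0.366
```

Call:
move_arm(
  steps=[
    [[0,0,20],[0,0,0],25],
    [[0,0,20],[0,0,0],25],
    [[0,0,20],[0,0,0],25],
    [[0,0,10],[0,0,0],25],
    [[0,0,0],[0,0,0],25],
  ],
)

```text
clock: 6.28
tool_pos: [0.4964, -0.2242, 0.2038]
ee_rot: [3.137, 0.006, 2.952]
wrist_force: [-0.3, 0.9, -2.2]
gripper_width: 0.367
```

```bash
cat >> h.py <<'E'
def look(f,labels=('tube_mid','die_mid')):
    """side+wrist crops, landmarks"""
    s=sensors.state(); print(round(s['clock'],2),np.round(s['tool_pos']*1e3 if hasattr(s['tool_pos'],'shape') else np.array(s['tool_pos'])*1e3,1),np.round(np.degrees(s['ee_rot']),1))
    T=np.array(s['tool_pos'])
    tiles=[]
    for n in ['side','wrist']:
        c=cap(n); E=c['extrinsics']
        p=E[:3,:3].T@(T-E[:3,3])
        if n=='side': u=np.array([c['fx']*p[0]/p[2]+c['cx'],c['fy']*p[1]/p[2]+c['cy']])
        else:
            r=np.hypot(p[0],p[1]); u=np.array([c['cx'],c['cy']])+c['fx']*np.arctan2(r,p[2])*p[:2]/r
        x,y=np.clip(u.astype(int),75,[564,404])
        print(n,'crop origin',x-75,y-75)
        tiles.append(cv2.resize(c['image'][y-75:y+75,x-75:x+75],(400,400),interpolation=2))
        for l in labels:
            for d in imaging.landmark_of(l,c)[:2]:
                q=np.array(d['location']); print(n,l,round(d['p'],2),((E[:3,:3]@q+E[:3,3])*1e3).round(1))
    cv2.imwrite('pics/'+f,np.hstack(tiles)[:,:,::-1])
E
python3 -c "
from h import *
look('d.png')"
```

```text
6.28 [ 496.4 -224.2  203.8] [179.8   0.4 169.1]
side crop origin 319 177
side tube_mid 0.76 [ 490.9 -221.5  205.9]
wrist crop origin 241 232
wrist tube_mid 0.72 [ 493.9 -223.6  208.1]
```

View pics/d.png

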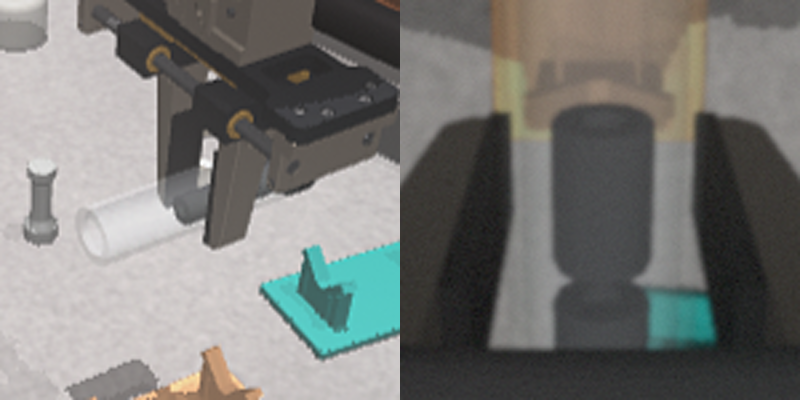

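The tube is held level at z≈206. In the right-hand crop the first die's front end is at about (200,110), and the second die sits just behind it. I'll track the die front in the wrist view while tilting slowly.

```bash
cat >> h.py <<'E'
from scipy.spatial.transform import Rotation as Rot
def front(save=None):
    c=cap('wrist',save); s=sensors.state(); R=Rot.from_euler('xyz',s['ee_rot']).as_matrix(); T=np.array(s['tool_pos'])
    ax=R[:,0]*np.sign(R[0,0]); up=-R[:,2]; E=c['extrinsics']; g=cv2.cvtColor(c['image'],cv2.COLOR_RGB2GRAY).astype(float)
    mid=T+up*.005; S=np.arange(-20,75,1.); prof=[]
    for m in S:
        P=mid-ax*(m/1e3+.002)+up*.003; p=E[:3,:3].T@(P-E[:3,3]); r=np.hypot(p[0],p[1])
        u,v=np.array([c['cx'],c['cy']])+c['fx']*np.arctan2(r,p[2])*p[:2]/r
        u,v=int(round(u)),int(round(v)); prof.append(g[v,u-3:u+4].mean() if 0<=v<480 else -1)
    prof=np.array(prof); k=np.argmin(np.gradient(-prof)) ; 
    print('t',round(s['clock'],2),'pos',np.round(T*1e3,1),'mouth-down',np.degrees(np.arcsin(ax[2])).round(1),'die front s=',S[k])
    print(prof[::3].astype(int).tolist())
    return c
E
python3 -c "
from h import *
front()"
```

```text
t 6.62 pos [ 495.8 -223.9  202.4] mouth-down 0.2 die front s= 74.0
[65, 75, 75, 76, 75, 75, 76, 77, 78, 79, 78, 70, 78, 125, 122, 112, 130, 132, 133, 134, 135, 135, 135, 136, 137, 137, 134, 131, 132, 130, 136, 121]
```

Call:
move_arm(
  steps=[
    [[0,0,0],[-0.3,-1.5,0],25],
    [[0,0,0],[-0.3,-1.5,0],25],
    [[0,0,0],[-0.3,-1.5,0],25],
    [[0,0,0],[-0.3,-1.5,0],25],
    [[0,0,0],[-0.3,-1.5,0],25],
  ],
)

```text
clock: 7.25
tool_pos: [0.4954, -0.2237, 0.2017]
ee_rot: [3.138, 0.145, 2.952]
wrist_force: [-0.7, -0.2, -2.1]
gripper_width: 0.367
```

```bash
python3 -c "
from h import *
front()"
```

```text
t 7.3 pos [ 494.9 -223.5  201.6] mouth-down 8.3 die front s= 17.0
[68, 74, 75, 76, 77, 78, 78, 78, 78, 79, 79, 71, 75, 151, 152, 150, 136, 136, 115, 125, 135, 136, 134, 136, 136, 136, 136, 137, 136, 136, 132, 103]
```

Call:
move_arm(
  steps=[
    [[0,0,0],[-0.2,-1.0,0],25],
    [[0,0,0],[-0.2,-1.0,0],25],
    [[0,0,0],[0,0,0],25],
  ],
)

```text
clock: 7.68
tool_pos: [0.4948, -0.2235, 0.2017]
ee_rot: [3.138, 0.184, 2.952]
wrist_force: [0.5, -0.5, -1.7]
gripper_width: 0.366
```

```bash
sed -i 's/k=np.argmin(np.gradient(-prof)) ;/k=np.argmax(prof>100)/; s/prof\[::3\]/prof[::6]/' h.py; python3 -c "
from h import *
front()"
```

```text
t 7.72 pos [ 494.9 -223.6  201.8] mouth-down 10.5 die front s= 19.0
[65, 76, 77, 79, 78, 79, 80, 151, 156, 136, 121, 136, 136, 135, 137, 136]
```

Call:
move_arm(
  steps=[
    [[0,0,0],[-0.2,-1.0,0],25],
    [[0,0,0],[-0.2,-1.0,0],25],
    [[0,0,0],[0,0,0],25],
  ],
)

```text
clock: 8.1
tool_pos: [0.4951, -0.2236, 0.2017]
ee_rot: [3.138, 0.222, 2.952]
wrist_force: [-1.2, -0.8, -1.9]
gripper_width: 0.369
```

```bash
python3 -c "
from h import *
front()"
```

```text
t 8.15 pos [ 495.2 -223.6  201.8] mouth-down 12.7 die front s= 18.0
[66, 78, 77, 79, 78, 80, 80, 153, 153, 137, 120, 133, 134, 136, 135, 136]
```

Call:
move_arm(
  steps=[
    [[0,0,0],[-0.2,-0.8,0],25],
    [[0,0,0],[-0.2,-0.8,0],25],
    [[0,0,0],[0,0,0],25],
  ],
)

```text
clock: 8.52
tool_pos: [0.4953, -0.2237, 0.2018]
ee_rot: [3.14, 0.252, 2.952]
wrist_force: [0.1, 1.1, -1.9]
gripper_width: 0.366
```

```bash
python3 -c "
from h import *
front()"
```

```text
t 8.57 pos [ 495.4 -223.7  201.8] mouth-down 14.4 die front s= 19.0
[66, 77, 78, 79, 79, 80, 81, 152, 152, 155, 138, 126, 135, 135, 135, 136]
```

Call:
move_arm(
  steps=[
    [[0,0,0],[-0.2,-0.8,0],25],
    [[0,0,0],[-0.2,-0.8,0],25],
    [[0,0,0],[0,0,0],25],
  ],
)

```text
clock: 8.95
tool_pos: [0.4954, -0.2237, 0.2018]
ee_rot: [-3.141, 0.283, 2.953]
wrist_force: [0.4, -0.9, -2.6]
gripper_width: 0.367
```

```bash
python3 -c "
from h import *
front()"
```

```text
t 9.0 pos [ 495.5 -223.8  201.9] mouth-down 16.2 die front s= 19.0
[66, 77, 78, 79, 79, 79, 82, 151, 153, 153, 138, 118, 137, 135, 136, 136]
```

Call:
move_arm(
  steps=[
    [[0,0,0],[-0.2,-0.8,0],25],
    [[0,0,0],[-0.1,-0.7,0],25],
    [[0,0,0],[0,0,0],25],
  ],
)

```text
clock: 9.38
tool_pos: [0.4955, -0.2237, 0.2019]
ee_rot: [-3.141, 0.311, 2.953]
wrist_force: [0.7, -0.3, -1.4]
gripper_width: 0.369
```

```bash
python3 -c "
from h import *
front()"
```

```text
t 9.43 pos [ 495.6 -223.8  201.9] mouth-down 17.8 die front s= 19.0
[66, 77, 79, 79, 79, 81, 83, 154, 154, 153, 158, 132, 129, 135, 135, 135]
```

Call:
move_arm(
  steps=[
    [[0,0,0],[-0.1,-0.7,0],25],
    [[0,0,0],[-0.1,-0.7,0],25],
    [[0,0,0],[0,0,0],25],
  ],
)

```text
clock: 9.8
tool_pos: [0.4957, -0.2238, 0.2019]
ee_rot: [3.141, 0.338, 2.953]
wrist_force: [-0.3, -0.6, -2.0]
gripper_width: 0.37
```

```bash
python3 -c "
from h import *
front()"
```

```text
t 9.85 pos [ 495.7 -223.8  202. ] mouth-down 19.3 die front s= 19.0
[66, 77, 79, 80, 80, 81, 83, 155, 152, 154, 155, 139, 122, 135, 136, 135]
```

Call:
move_arm(
  steps=[
    [[0,0,0],[-0.1,-0.7,0],25],
    [[0,0,0],[-0.1,-0.7,0],25],
    [[0,0,0],[0,0,0],25],
  ],
)

```text
clock: 10.22
tool_pos: [0.4958, -0.2239, 0.202]
ee_rot: [3.14, 0.364, 2.952]
wrist_force: [0.1, -1.3, -1.8]
gripper_width: 0.366
```

```bash
python3 -c "
from h import *
front()"
```

```text
t 10.28 pos [ 495.9 -223.9  202.1] mouth-down 20.8 die front s= 19.0
[66, 77, 80, 79, 81, 81, 81, 155, 155, 154, 155, 140, 122, 134, 136, 135]
```

Call:
move_arm(
  steps=[
    [[0,0,0],[-0.1,-0.7,0],25],
    [[0,0,0],[-0.1,-0.7,0],25],
    [[0,0,0],[0,0,0],25],
  ],
)

```text
clock: 10.65
tool_pos: [0.4959, -0.2239, 0.202]
ee_rot: [3.138, 0.39, 2.952]
wrist_force: [0.1, 0.1, -2.6]
gripper_width: 0.365
```

```bash
python3 -c "
from h import *
front()"
```

```text
t 10.7 pos [ 496.  -223.9  202.1] mouth-down 22.3 die front s= 19.0
[66, 76, 79, 78, 81, 81, 82, 153, 155, 155, 154, 157, 134, 128, 136, 136]
```

```bash
python3 -c "
from h import *
look('e.png')"
```

```text
10.7 [ 496.  -223.9  202.1] [179.8  22.3 169.1]
side crop origin 318 178
side tube_mid 0.77 [ 484.5 -221.8  202.3]
wrist crop origin 241 228
wrist tube_mid 0.93 [ 492.7 -223.8  202.8]
```

View pics/e.png

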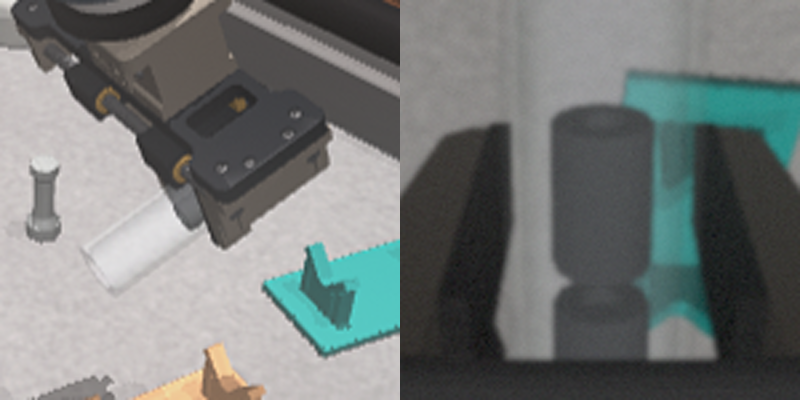

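The tube has tilted with the gripper and the dies have not moved (first die's front still at crop (600,110)). Continuing in small steps.

Call:
move_arm(
  steps=[
    [[0,0,0],[-0.1,-0.7,0],25],
    [[0,0,0],[0,0,0],25],
    [[0,0,0],[0,0,0],25],
  ],
)

```text
clock: 11.38
tool_pos: [0.4962, -0.2239, 0.2022]
ee_rot: [3.138, 0.403, 2.952]
wrist_force: [0.8, 0.8, -1.4]
gripper_width: 0.367
```

```bash
python3 -c "
from h import *
front()"
```

```text
t 11.43 pos [ 496.2 -223.9  202.1] mouth-down 23.1 die front s= 24.0
[78, 66, 78, 79, 80, 80, 82, 82, 155, 153, 156, 154, 139, 124, 135, 136]
```

Call:
move_arm(
  steps=[
    [[0,0,0],[-0.1,-0.7,0],25],
    [[0,0,0],[0,0,0],25],
    [[0,0,0],[0,0,0],25],
  ],
)

```text
clock: 11.8
tool_pos: [0.4962, -0.224, 0.2022]
ee_rot: [3.137, 0.416, 2.952]
wrist_force: [0.1, 0.5, -0.8]
gripper_width: 0.364
```

```bash
python3 -c "
from h import *
front()"
```

```text
t 11.85 pos [ 496.2 -223.9  202.1] mouth-down 23.9 die front s= 12.0
[80, 80, 80, 80, 80, 74, 81, 83, 82, 83, 82, 154, 138, 126, 136, 136]
```

Call:
move_arm(
  steps=[
    [[0,0,0],[-0.1,-0.7,0],25],
    [[0,0,0],[0,0,0],25],
    [[0,0,0],[0,0,0],25],
  ],
)

```text
clock: 12.22
tool_pos: [0.4961, -0.2239, 0.2021]
ee_rot: [3.137, 0.43, 2.952]
wrist_force: [-0.3, 0.6, -1.2]
gripper_width: 0.361
```

```bash
python3 -c "
from h import *
front()"
```

```text
t 12.28 pos [ 496.1 -223.9  202.1] mouth-down 24.6 die front s= -20.0
[155, 154, 137, 136, 141, 145, 82, 81, 83, 83, 83, 84, 83, 83, 84, 133]
```

The dies slid; the front is now around s≈64–69. Confirming.

```bash
python3 -c "
from h import *
look('f.png')"
```

```text
12.28 [ 496.1 -223.9  202.1] [179.7  24.6 169.1]
side crop origin 318 178
side tube_mid 0.83 [ 491.3 -222.1  202.3]
wrist crop origin 241 228
wrist tube_mid 0.95 [ 491.5 -224.7  204.8]
```

View pics/f.png

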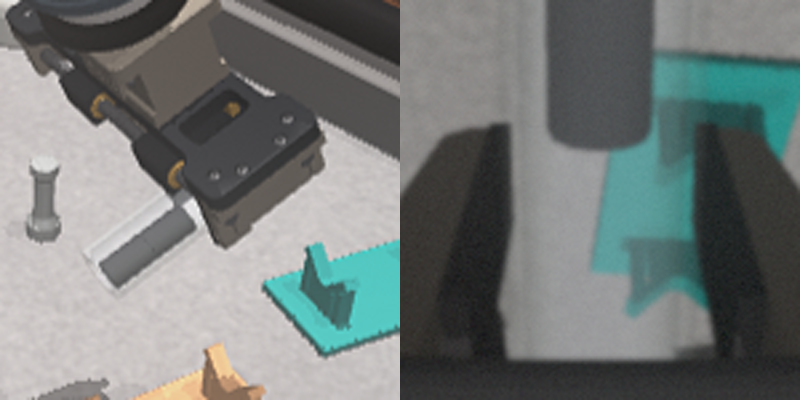

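Call:
move_arm(
  steps=[
    [[0,0,0],[0,0,0],25],
    [[0,0,0],[0,0,0],25],
    [[0,0,0],[0,0,0],25],
  ],
)

```text
clock: 12.95
tool_pos: [0.4963, -0.2239, 0.2022]
ee_rot: [3.137, 0.43, 2.952]
wrist_force: [-0.8, -0.3, -2.3]
gripper_width: 0.363
```

```bash
sed -i 's/prof\[::6\]/prof[-16:]/;s/argmax(prof>100)/argmax(prof<100)/' h.py
python3 - <<'E'
from h import *
c=front()
a=c['image'][85:285,226:406]
d=cap('side')['image'][240:300,330:410]
cv2.imwrite('pics/g.png',np.hstack([cv2.resize(a,(360,400),interpolation=2),cv2.resize(d,(440,400),interpolation=2)])[:,:,::-1])
E
```

```text
t 13.0 pos [ 496.2 -223.9  202.1] mouth-down 24.6 die front s= 12.0
[82, 83, 83, 82, 84, 83, 82, 81, 87, 134, 134, 133, 119, 107, 108, 108]
```

View pics/g.png

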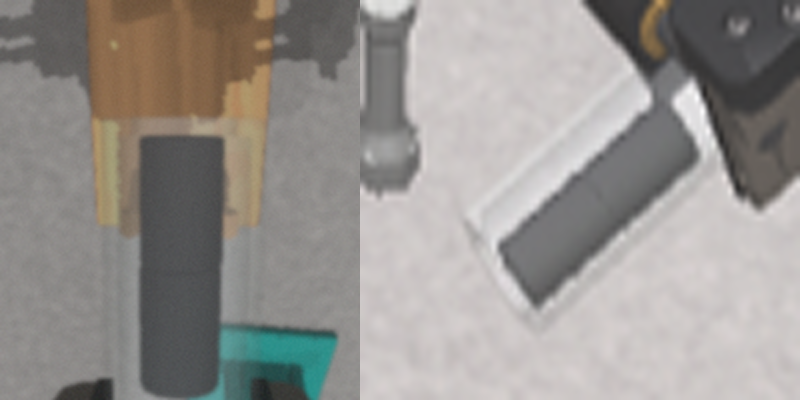

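Both dies are end to end, with the front face about 3–4 mm inside the mouth edge (s≈67), so the first die is at the rim. Levelling gently.

Call:
move_arm(
  steps=[
    [[0,0,0],[0.2,1.2,0],25],
    [[0,0,0],[0.5,2.5,0],25],
    [[0,0,0],[0.5,2.5,0],25],
    [[0,0,0],[0.5,2.5,0],25],
    [[0,0,0],[0.5,2.5,0],25],
  ],
)

```text
clock: 13.68
tool_pos: [0.4957, -0.2245, 0.2025]
ee_rot: [3.138, 0.221, 2.95]
wrist_force: [0.3, -0.3, -2.2]
gripper_width: 0.366
```

Call:
move_arm(
  steps=[
    [[0,0,0],[0.5,2.5,0],25],
    [[0,0,0],[0.5,2.5,0],25],
    [[0,0,0],[0.5,2.5,0],25],
    [[0,0,0],[0.4,2.0,0],25],
    [[0,0,0],[0.2,1.2,0],25],
  ],
)

```text
clock: 14.3
tool_pos: [0.4973, -0.226, 0.2035]
ee_rot: [3.141, 0.022, 2.948]
wrist_force: [-0.0, 0.2, -2.5]
gripper_width: 0.363
```

```bash
cat >> h.py <<'E'
def tubefit():
    """tube elevation from the gripper-frame-independent side mask: 2 wall edges -> axis pixel slope vs predicted slopes"""
    c=cap('side'); s=sensors.state(); R=Rot.from_euler('xyz',s['ee_rot']).as_matrix(); T=np.array(s['tool_pos']); E=c['extrinsics']
    r=imaging.masks_of('tube_mid',c)
    if not r: print('no mask'); return c
    return c,r[0]['region']
E
python3 -c "
from h import *
front(); print(sensors.state()['ee_rot'])"
```

```text
t 14.35 pos [ 497.5 -226.1  203.5] mouth-down 1.2 die front s= 13.0
[78, 78, 77, 77, 77, 79, 78, 79, 78, 84, 123, 130, 128, 116, 110, 110]
[3.14150049 0.02158873 2.94817923]
```

Call:
move_arm(
  steps=[
    [[0,1.8,-15],[0.2,0.8,0],25],
    [[0,0,-30],[0,0,0],25],
    [[0,0,-30],[0,0,0],25],
    [[0,0,-20],[0,0,0],25],
    [[0,0,0],[0,0,0],25],
  ],
)

```text
clock: 14.98
tool_pos: [0.4958, -0.2233, 0.1026]
ee_rot: [3.141, 0.004, 2.948]
wrist_force: [-0.4, 0.1, -2.3]
gripper_width: 0.365
```

Call:
move_arm(
  steps=[
    [[0,0,-15],[0,0,0],25],
    [[0,0,-10],[0,0,0],25],
    [[0,0,0],[0,0,0],25],
    [[0,0,0],[0,0,0],25],
  ],
)

```text
clock: 15.48
tool_pos: [0.4966, -0.2237, 0.0771]
ee_rot: [3.141, 0.006, 2.947]
wrist_force: [0.2, -0.4, -1.4]
gripper_width: 0.362
```

Run:
```python
from h import *
c=front(); print(sensors.state()['ee_rot'])
d=cap('side')['image'][250:375,310:450]; a=c['image'][85:310,216:416]
cv2.imwrite('pics/i.png',np.hstack([cv2.resize(a,(355,400),interpolation=2),cv2.resize(d,(445,400),interpolation=2)])[:,:,::-1])
```

```text
t 15.53 pos [ 496.6 -223.7   77.1] mouth-down 0.3 die front s= 13.0
[85, 85, 85, 84, 85, 84, 86, 85, 84, 116, 142, 141, 141, 124, 140, 162]
[3.14138897 0.00609946 2.94739358]
```

View pics/i.png

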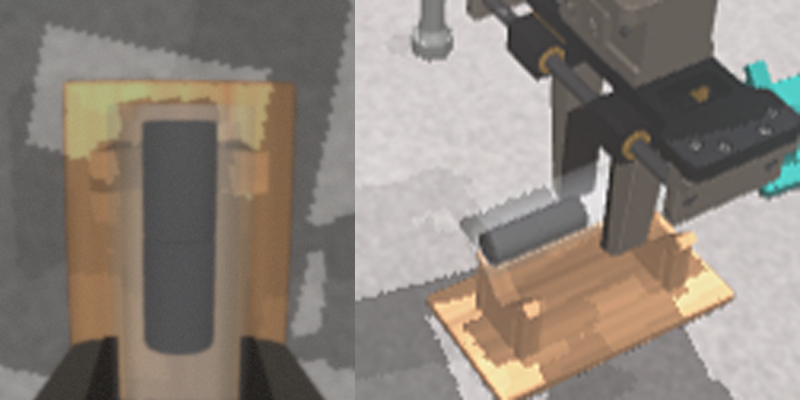

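The dies are still at the rim and the tube sits parallel over its own rest. Lowering gently to the recorded pose.

Call:
move_arm(
  steps=[
    [[1,-0.6,-10],[0,0,0.2],25],
    [[0.5,0,-9],[0,0,0],25],
    [[0,0,-4],[0,0,0],25],
    [[0,0,0],[0,0,0],25],
    [[0,0,0],[0,0,0],25],
  ],
)

```text
clock: 16.2
tool_pos: [0.4984, -0.2244, 0.0528]
ee_rot: [3.142, 0.007, 2.951]
wrist_force: [-0.2, 0.4, -0.9]
gripper_width: 0.365
```

Call:
move_arm(
  steps=[
    [[-0.5,0,-2],[0,0,0],25],
    [[0,0,-1],[0,0,0],25],
    [[0,0,-1],[0,0,0],25],
    [[0,0,0],[0,0,0],25],
  ],
)

```text
clock: 16.7
tool_pos: [0.4982, -0.2245, 0.0491]
ee_rot: [-3.142, 0.008, 2.951]
wrist_force: [-0.3, 1.3, -1.5]
gripper_width: 0.364
```

Call:
move_arm(
  steps=[
    [[0,0,-0.5],[0,0,0],25],
    [[0,0,0],[0,0,0],25],
  ],
)

```text
clock: 16.95
tool_pos: [0.4983, -0.2245, 0.049]
ee_rot: [3.142, 0.008, 2.951]
wrist_force: [0.2, 1.0, -1.0]
gripper_width: 0.364
```

Call:
move_arm(
  steps=[
    [[0,0,-1],[0,0,0],25],
    [[0,0,0],[0,0,0],25],
    [[0,0,0],[0,0,0],25],
  ],
)

```text
clock: 17.32
tool_pos: [0.4983, -0.2244, 0.0489]
ee_rot: [3.141, 0.008, 2.951]
wrist_force: [-0.2, 0.1, -0.5]
gripper_width: 0.37
```

The force has dropped off at z=48.9, so the tube is seated. Opening gradually.

Call:
move_arm(
  steps=[
    [[0,0,0],[0,0,0],36],
    [[0,0,0],[0,0,0],40],
    [[0,0,0],[0,0,0],46],
    [[0,0,0],[0,0,0],56],
    [[0,0,0],[0,0,0],70],
  ],
)

```text
clock: 17.95
tool_pos: [0.4987, -0.2247, 0.0487]
ee_rot: [-3.141, 0.009, 2.951]
wrist_force: [-0.3, -0.4, 0.1]
gripper_width: 0.696
```

Call:
move_arm(
  steps=[
    [[0,0,0],[0,0,0],80],
    [[0,0,0],[0,0,0],80],
    [[0,0,0],[0,0,0],80],
  ],
)

```text
clock: 18.32
tool_pos: [0.4987, -0.2248, 0.0487]
ee_rot: [-3.141, 0.009, 2.951]
wrist_force: [0.6, 0.0, 0.4]
gripper_width: 0.874
```

Call:
move_arm(
  steps=[
    [[0,0,15],[0,0,0],80],
    [[0,0,30],[0,0,0],80],
    [[0,0,40],[0,0,0],80],
    [[0,0,40],[0,0,0],80],
    [[0,0,40],[0,0,0],80],
  ],
)

```text
clock: 18.95
tool_pos: [0.4965, -0.2238, 0.2196]
ee_rot: [3.141, 0.005, 2.951]
wrist_force: [0.4, 0.5, 0.2]
gripper_width: 0.87
```

Call:
move_arm(
  steps=[
    [[-20,50,10],[0,0,0],80],
    [[-20,50,0],[0,0,0],80],
    [[-20,50,0],[0,0,0],80],
    [[0,0,0],[0,0,0],80],
  ],
)

```text
clock: 19.45
tool_pos: [0.437, -0.0713, 0.2383]
ee_rot: [-3.141, 0.017, 2.949]
wrist_force: [-0.2, -0.4, 0.4]
gripper_width: 0.869
```

Run:
```python
from h import *
tiles=[]
for n,(x,y) in [('side',(382,330)),('top',(425,255))]:
    c=cap(n)
    for l in ['tube_mid','die_mid']: lm(l,c,2)
    tiles.append(cv2.resize(c['image'][y-60:y+60,x-60:x+60],(400,400),interpolation=2))
cv2.imwrite('pics/j.png',np.hstack(tiles)[:,:,::-1])
```

```text
tube_mid 0.9 [ 493.7 -223.4   51.1] px [384. 324.]
```

View pics/j.png

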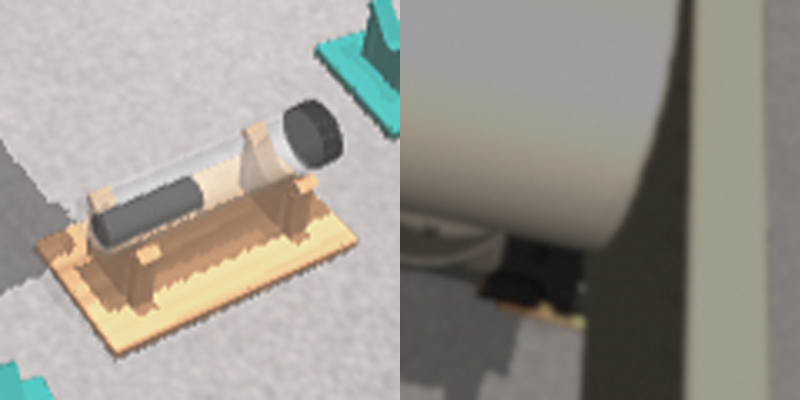

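The tube lies level in both saddles as before (mouth at lower left, crop (100,235); cap at (315,133)), with both dies at the mouth end. The arm is clear, so I'm handing in.

```bash
python3 -c "
from h import *
print(workorder.hand_in())"
```

```text
the job is handed in; nothing more can be done
None
```

The job is done and handed in at about 19.6 s on the robot's clock. I lifted the die-filled tube clear of its rest and tipped it slowly mouth-down. The dies began to slide at about 23°, and the steepest tilt was 24.6°. I then levelled the tube, laid it back on its own wooden rest in the pose it was picked up from, let go and drew the arm clear.

**What the last checks showed**
- **Tube:** the final side picture has it level in both saddles, mouth the same way. The network puts its middle at (494, -223, 51) mm, against about (494, -223, 52) mm from the same camera before the lift.
- **Dies:** both are at the mouth end. When last measured, over the rest just before lowering, the first die's front was at about 67 mm, against 66 mm expected at the rim.
- **Empty tube and turquoise rests:** I never moved them.

**What failed or disagreed**
- The dies slid slightly later than the stated 10–22°.
- The network for `die_mid` never reported anything, so I tracked the dies by their dark edge in the wrist pictures.
- The arm blocked the top camera in the final check, so that check rests on the side view alone.

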